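Find the case with the loose part

ROBOT

A 6-joint arm with a two-finger parallel gripper is mounted at the origin on the work surface. World frame = base frame: x ahead of the robot, y to its left, z up, the work surface at z = 0. Lengths are in m, angles in rad, forces in N, time in s.
With the tool pointing down it reaches from about 0.325 to 0.9 m from the base axis. Payload 6.1 kg.
Tool frame: the origin (TCP) lies on the centre line of the jaws, within the pads' length; the fingertips stand 25 mm ahead of it and the grasp point (between the pads) lies 6 mm ahead of it; z points along the fingers, y is the line along which they close (so a half turn about z gives the same grasp; the last joint's range is limited). The gripper opens to 87 mm and grips with 3 to 60 N. Pads are 19 mm wide; open, the fingers measure 117 mm over their backs; the gripper's body (75 mm by 190 mm) begins 51 mm behind the grasp point.
Start: joints at [0.991, 0.22, 1.526, -0, 1.395, -0.126], TCP at [0.274, 0.562, 0.248] pointing down, gripper open.
Joint ranges: [-2.98, 2.98], [-0.91, 2.08], [0.09, 2.57], [-1.24, 4.39], [0.2, 2.65], [-2.68, 2.68]. Speed limits (rad/s): [2.57, 2.57, 3.01, 3.14, 3.14, 3.14].

INTERFACE

Orientations are given as a unit quaternion [w, x, y, z].
In Python, from plant import * gives the robot as it stands.
- The arm moves only by the tool carry_out, never from a script. Its argument "series" is a list of rows, each a list of 5 numbers: the shift along the world's x, y, z in parts of the range, where 1.0 means 80 cm, then the turn about the world's z in a scale on which 1.0 is 90 degrees, then the finger opening in cm, from 0 to 8.7. In form: [[dx, dy, dz, roll, gripper], ...]. A call has 1 to 12 rows; each row is the pose to reach, as a shift and turn from the pose commanded when the call began; what a row does not reach only later rows make up. A row lasts 1/12 s, in which the tool goes at most 41.7 mm and 7.16 degrees, less where a joint would pass 70% of its speed; a pose out of reach is approached as far as the arm can. A call with a gripper value outside its range is refused whole. The fingers move at their own pace and stop on an object; "force" is the grip in N (left out, the last holds). Time passes only in rows, so rows that repeat a pose let the fingers close. It gives the time, the measured TCP pose, the force, the opening and the grip force at its end, in the units of the state.
- observe(): the state, without advancing time (a new reading comes with each control period).
- capture(name): name is "scene" or "top" or "wrist"; returns a dict with "image" (480x640x3 uint8, blue, green, red), "fx", "fy", "cx", "cy" (pixels), "k1" (the pictures are not rectified: a ray, as slopes to the right and down, at radius r is drawn at 1 + k1 r^2 times it, then the intrinsics apply), "cam_to_world" (4x4, takes a point from camera to world coordinates). Camera axes: x right, y down, z forward; pixel columns grow to the right and rows downward; lengths in m; the calibration is good to about 2 mm. A picture is of the moment at which its call begins. There is no depth.
- finish_job(): hands the job in; it is judged then, once.
The state is a dict: "time": time; "joint_pos": joint angles; "joint_velocities": joint speeds; "effort": joint torques, N m; "eef_pos": TCP position; "eef_rot": TCP orientation; "force": force on the tool from outside, world axes, zero at the start; "moment": the same for the moment, N m; "finger_gap": opening from 0.0 (shut) to 1.0 (fully open); "grasp_force": force on a finger pad.
Only numpy, scipy, OpenCV 4.12 (cv2) and the standard library are available. Lean on these libraries where they do the work, as an engineer would, in place of code of your own. Each camera call takes 0.05 s, during which the arm holds its last target. There are 200 camera calls.

TASK

A burnt-out transformer is lying on the mat: drop it in the reject box. Another like it has come off its board inside one of the three sealed aluminium cases, so work along the row from your left to your right: lift each case, give it a brisk shake, feel whether something slides and knocks inside, and stand it back on the mat, leaving the other things on the bench alone. Then present the one that rattles: finish while still holding it, level and still, straight out in front beyond the mat's far edge and more than 10 cm above the bench, with the two quiet cases standing on the mat.

Things in the scene. Friction and masses are not known exactly. Their poses are not given: they have to be found in the camera images.
- mat: the grey bench mat, fixed, 300 (its x) x 580 (its y) x 3 mm; origin at the centre of its underside, on the bench (z = 0); its +x is the far side as seen from the robot, its +y the robot's left. It lies turned by up to 0.1 rad. Bystanders beyond its far edge: a screwdriver, a meter (40 mm high), a solder spool (44), a beaker (90) and at the far right a wash bottle (190)
- case_left: leftmost (greatest y) of three sealed aluminium cases that look alike and stand in a row on the mat, about 180 mm apart, lengths roughly ahead (within 0.4 rad): 110 long (its x) x 60 wide (its y) x 40 mm high, with a 10 mm long, 16 mm thick round socket on the +x end; 0.22 to 0.39 kg, the loose part not counted; origin at the centre of the underside
- case_middle: middle one of the three alike cases (see case_left). In one of the three, which may be any, a 0.2 kg transformer is loose: it slides lengthways up to 20 mm either way from the middle (6 mm sideways) when the case is started or stopped at over about 1.2 m/s2 or tipped over 8 degrees, knocks at the ends, and stays where it slid while the case is level and still
- case_right: rightmost (least y) of the three alike cases (see case_left). As the loose transformer slides from end to end, the moment on a tool holding the case level changes by about 0.07 N m about the case's y axis; with a quiet case it does not. The arm needs about half a second to settle after a brisk stroke, and single readings are noisy (about 0.03 N m): average them
- transformer: the burnt transformer, a black ring wound with copper wire, 40 mm diameter, 22 mm high, 0.2 kg, lying flat on the far strip of the mat beyond the cases; origin at the centre of its underside. Loose
- reject_box: the reject box, a plain open grey plastic box without dividers, fixed, 130 (its x) x 110 (its y) x 55 mm high outside, walls and floor 4 mm; origin at the centre of its underside. It stands left or right of the mat; on the other side stands the screw tray, which is of the same outline but lower (32 mm), divided in six and filled with screws
- plug: bystander: connector plug standing on the mat between the left and the middle case, 18 mm diameter, 32 mm high
- screw_tin: bystander: small round tin standing on the mat between the middle and the right case, 29 mm diameter, 22 mm high

How it is judged:
On the way, in this order (a step that is already met when the one before it is completed fails the run):
1. the burnt transformer lies in the reject box, let go (x of transformer in the frame of reject_box between -0.055 and 0.055 m and y of transformer in the frame of reject_box between -0.045 and 0.045 m and z of transformer in the frame of reject_box below 0.04 m and contact force between transformer and the fingers below 0.5 N and linear speed of transformer below 0.05 m/s), for 0.2 s.
2. the left case is held in the fingers, over 35 mm clear of the mat, for a moment slow (under 0.08 m/s) (z of case_left in the frame of mat above 0.035 m and contact force between case_left and the fingers above 0.5 N and linear speed of case_left below 0.08 m/s and angular speed of case_left below 0.4 rad/s).
3. the left case, still held clear, is shaken: it moves faster than 0.12 m/s or turns faster than 0.6 rad/s (z of case_left in the frame of mat above 0.035 m and contact force between case_left and the fingers above 0.5 N and (linear speed of case_left above 0.12 m/s or angular speed of case_left above 0.6 rad/s)).
4. the left case, still held clear, stops or turns back; a loose part, if it has one, has slid to one end (all of step 2 and (distance between loose_core and case_left above 0.07 m or x of loose_core in the frame of case_left above 0.012 m or x of loose_core in the frame of case_left below -0.012 m)).
5. the middle case is held in the fingers, over 35 mm clear of the mat, for a moment slow (under 0.08 m/s) (z of case_middle in the frame of mat above 0.035 m and contact force between case_middle and the fingers above 0.5 N and linear speed of case_middle below 0.08 m/s and angular speed of case_middle below 0.4 rad/s).
6. the middle case, still held clear, is shaken: it moves faster than 0.12 m/s or turns faster than 0.6 rad/s (z of case_middle in the frame of mat above 0.035 m and contact force between case_middle and the fingers above 0.5 N and (linear speed of case_middle above 0.12 m/s or angular speed of case_middle above 0.6 rad/s)).
7. the middle case, still held clear, stops or turns back; a loose part, if it has one, has slid to one end (all of step 5 and (distance between loose_core and case_middle above 0.07 m or x of loose_core in the frame of case_middle above 0.012 m or x of loose_core in the frame of case_middle below -0.012 m)).
8. the right case is held in the fingers, over 35 mm clear of the mat, for a moment slow (under 0.08 m/s) (z of case_right in the frame of mat above 0.035 m and contact force between case_right and the fingers above 0.5 N and linear speed of case_right below 0.08 m/s and angular speed of case_right below 0.4 rad/s).
9. the right case, still held clear, is shaken: it moves faster than 0.12 m/s or turns faster than 0.6 rad/s (z of case_right in the frame of mat above 0.035 m and contact force between case_right and the fingers above 0.5 N and (linear speed of case_right above 0.12 m/s or angular speed of case_right above 0.6 rad/s)).
10. the right case, still held clear, stops or turns back; a loose part, if it has one, has slid to one end (all of step 8 and (distance between loose_core and case_right above 0.07 m or x of loose_core in the frame of case_right above 0.012 m or x of loose_core in the frame of case_right below -0.012 m)).
At the end, for the whole second after the job is handed in: Transformer let go in the reject box; the rattling case held in the fingers (over 2 N), its origin beyond the mat's far edge, within 30 cm of the mat's middle line, over 0.10 m up, level within 0.25 rad, under 0.05 m/s; the two quiet cases upright on the mat, at rest, let go (x of transformer in the frame of reject_box between -0.055 and 0.055 m and y of transformer in the frame of reject_box between -0.045 and 0.045 m and z of transformer in the frame of reject_box below 0.04 m and contact force between transformer and the fingers below 0.5 N and ((distance between loose_core and case_left below 0.06 m and x of case_left in the frame of mat above 0.15 m and y of case_left in the frame of mat between -0.3 and 0.3 m and height (world z) of case_left above 0.1 m and angle between case_left's own z axis and vertical below 0.25 rad and linear speed of case_left below 0.05 m/s and contact force between case_left and the fingers above 2 N and x of case_middle in the frame of mat between -0.16 and 0.16 m and y of case_middle in the frame of mat between -0.29 and 0.29 m and z of each of case_middle, case_right in the frame of mat below 0.01 m and angle between each of case_middle, case_right's own z axis and vertical below 0.1 rad and linear speed of each of case_middle, case_right below 0.03 m/s and contact force between each of case_middle, case_right and the fingers below 0.2 N and x of case_right in the frame of mat between -0.16 and 0.16 m and y of case_right in the frame of mat between -0.29 and 0.29 m) or (distance between loose_core and case_middle below 0.06 m and x of case_middle in the frame of mat above 0.15 m and y of case_middle in the frame of mat between -0.3 and 0.3 m and height (world z) of case_middle above 0.1 m and angle between case_middle's own z axis and vertical below 0.25 rad and linear speed of case_middle below 0.05 m/s and contact force between case_middle and the fingers above 2 N and x of case_left in the frame of mat between -0.16 and 0.16 m and y of case_left in the frame of mat between -0.29 and 0.29 m and z of each of case_left, case_right in the frame of mat below 0.01 m and angle between each of case_left, case_right's own z axis and vertical below 0.1 rad and linear speed of each of case_left, case_right below 0.03 m/s and contact force between each of case_left, case_right and the fingers below 0.2 N and x of case_right in the frame of mat between -0.16 and 0.16 m and y of case_right in the frame of mat between -0.29 and 0.29 m) or (distance between loose_core and case_right below 0.06 m and x of case_right in the frame of mat above 0.15 m and y of case_right in the frame of mat between -0.3 and 0.3 m and height (world z) of case_right above 0.1 m and angle between case_right's own z axis and vertical below 0.25 rad and linear speed of case_right below 0.05 m/s and contact force between case_right and the fingers above 2 N and x of case_left in the frame of mat between -0.16 and 0.16 m and y of case_left in the frame of mat between -0.29 and 0.29 m and z of each of case_left, case_middle in the frame of mat below 0.01 m and angle between each of case_left, case_middle's own z axis and vertical below 0.1 rad and linear speed of each of case_left, case_middle below 0.03 m/s and contact force between each of case_left, case_middle and the fingers below 0.2 N and x of case_middle in the frame of mat between -0.16 and 0.16 m and y of case_middle in the frame of mat between -0.29 and 0.29 m))); the arm keeps its last pose, push and grip.
It fails at once if a bystander is pushed more than 3 cm or knocked over (distance of any of plug, screw_tin, screwdriver_c0, multimeter_c0, spool_c0, beaker_c0, wash_bottle_c0 from where it was at the start of the episode above 0.03 m or angle between any of plug, screw_tin's own z axis and vertical above 0.6 rad).
It fails at once if a case is dropped or knocked over (angle between any of case_left, case_middle, case_right's own z axis and vertical above 0.9 rad or linear speed of any of case_left, case_middle, case_right above 1.2 m/s).
It also fails if it takes over 72 s, if anything falls off the work surface, if the arm or the gripper's body presses on something with over 40 N, if the wrist force passes 120 N, or if a joint passes its speed limit or range.

## Working session

There is one attempt and no reset: what is moved stays moved. The work goes in short steps, Python scripts to look and compute and a tool call to move; the robot and the scene stay as the last step left them, time stands still between calls to the robot, and variables do not carry over. Pictures are saved under pics/ and viewed, at most 10 in all, crops included, and the job is handed in when it is done.

Besides the shell and the picture viewer there is one more tool, called after "Emit:" as name([rows], argument=value, ...), one row to a line, values as JSON. carry_out: Moves the arm, as the interface text tells. Its arguments: {"type":"object","properties":{"series":{"type":"array","items":{"type":"array","items":{"type":"number"}}},"force":{"type":"number"}},"required":["series"]}

```bash
mkdir -p pics
cat > h.py <<'E'
from plant import *
import numpy as np, cv2
def ray(c,u,v):
    K=np.array([[c['fx'],0,c['cx']],[0,c['fy'],c['cy']],[0,0,1]])
    x,y=(u-c['cx'])/c['fx'],(v-c['cy'])/c['fy']
    a,b=x,y
    for _ in range(20):
        s=1+c['k1']*(a*a+b*b); a,b=x/s,y/s
    T=np.array(c['cam_to_world']); return T[:3,3],T[:3,:3]@np.array([a,b,1.])
def onz(c,u,v,z):
    o,d=ray(c,u,v); return o+d*(z-o[2])/d[2]
def tri(c1,p1,c2,p2):
    (o1,d1),(o2,d2)=ray(c1,*p1),ray(c2,*p2)
    s=np.linalg.lstsq(np.c_[d1,-d2],o2-o1,rcond=None)[0]
    a,b=o1+s[0]*d1,o2+s[1]*d2
    return (a+b)/2,np.linalg.norm(a-b)
E
python3 - <<'E'
from h import *
import pickle
for n in ("scene","top"):
    c=capture(n); pickle.dump(c,open(n+'.pkl','wb')); cv2.imwrite(f'pics/{n}0.png',c['image'])
    print(n,c['fx'],c['k1'],np.round(c['cam_to_world'],3))
o=observe(); print(o)
E
```

```text
scene 505.85254497102414 0.046080785791488464 [[-0.651  0.529 -0.545  1.137]
 [ 0.759  0.437 -0.483  0.518]
 [-0.018 -0.728 -0.686  0.762]
 [ 0.     0.     0.     1.   ]]
top 587.264112914773 -0.03029803387746576 [[-0.004 -0.989  0.147  0.364]
 [-1.     0.007  0.025 -0.013]
 [-0.026 -0.147 -0.989  1.37 ]
 [ 0.     0.     0.     1.   ]]
{'time': 0.1, 'joint_pos': array([ 9.90859776e-01,  2.21156148e-01,  1.52751212e+00, -1.32088480e-05,
        1.39471621e+00, -1.26101088e-01]), 'joint_velocities': array([ 0.00029613, -0.00179608, -0.00134252,  0.00098757,  0.00016466,
        0.00016384]), 'effort': array([ 5.62445675e-04, -4.95943666e+01, -3.88519764e+01,  7.00515951e-02,
        5.15421701e-02, -7.48725370e-05]), 'eef_pos': array([0.27372582, 0.56128314, 0.24653295]), 'eef_rot': array([-3.03646341e-04,  2.24974121e-01,  9.74364327e-01, -8.42915045e-04]), 'force': array([ 0.82378176, -0.40232985, -0.54223113]), 'moment': array([-0.02664302, -0.01374899, -0.03490574]), 'grasp_force': 0.0, 'finger_gap': 0.9980742243135973}
```

View pics/top0.png

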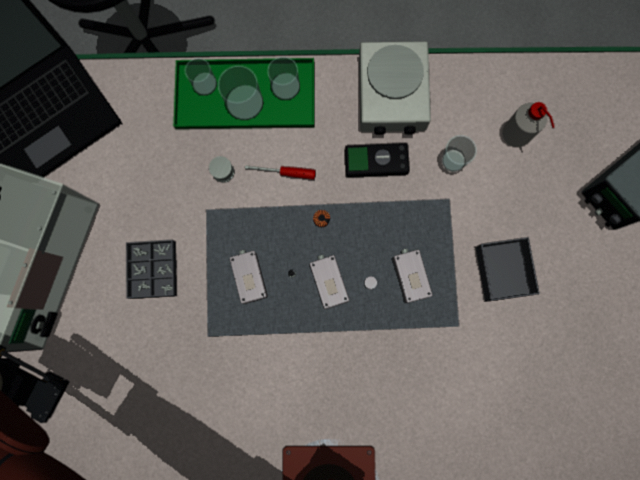

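View pics/scene0.png

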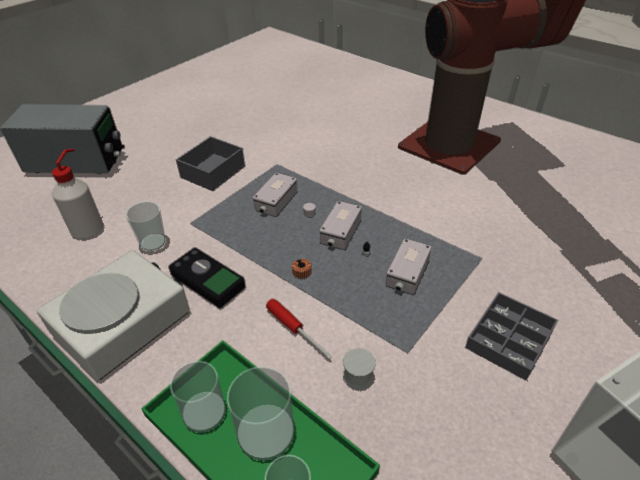

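The top view shows the cases at about (248,277), (329,281) and (412,276), the transformer at (321,218), the reject box at (507,269) and the screw tray at (151,269). In the scene view the cases are at (408,265), (341,225) and (275,194), the ring at (301,268) and the box at (211,162).

```bash
cat > m.py <<'E'
from h import *
import pickle
T=pickle.load(open('top.pkl','rb'));S=pickle.load(open('scene.pkl','rb'))
def big(mask,win):
    u0,u1,v0,v1=win; m=np.zeros_like(mask); m[v0:v1,u0:u1]=mask[v0:v1,u0:u1]
    cs,_=cv2.findContours(m,cv2.RETR_EXTERNAL,cv2.CHAIN_APPROX_NONE)
    return max(cs,key=cv2.contourArea)
def masks(c):
    im=c['image'];hsv=cv2.cvtColor(im,cv2.COLOR_BGR2HSV)
    cu=cv2.inRange(hsv,(3,110,60),(20,255,255)); return im,hsv,cu
it,ht,ct=masks(T); is_,hs,cs_=masks(S)
print('V top mat/case',ht[300,300],ht[265,245],ht[290,330],'scene',hs[250,300],hs[250,405],hs[283,400],hs[262,425])
wt={'L':(222,272,240,312),'M':(303,352,240,315),'R':(388,438,238,310)}
ws={'L':(375,440,228,300),'M':(312,367,190,255),'R':(246,304,165,222)}
def srt(b,c,z):
    w=np.array([onz(c,*p,z)[:2] for p in b]); ctr=w.mean(0)
    a=np.arctan2(*(w-ctr).T[::-1]); i=np.argsort(a); return b[i],w[i]
for k in wt:
    out={}
    for nm,c,h,w,z in (('t',T,ht,wt,.043),('s',S,hs,ws,.043)):
        u0,u1,v0,v1=w[k]; roi=h[v0:v1,u0:u1,2]
        t,_=cv2.threshold(roi.copy(),0,255,cv2.THRESH_OTSU)
        g=c['image'].max(2); 
        if nm=='s': t=max(t,165)
        m=((g>t)*255).astype(np.uint8)
        m=cv2.morphologyEx(m,cv2.MORPH_CLOSE,np.ones((5,5))); m=cv2.morphologyEx(m,cv2.MORPH_OPEN,np.ones((7,7)) )
        q=big(m,w[k]); 
        hull=cv2.convexHull(q)
        b=cv2.approxPolyN(hull,4).reshape(-1,2).astype(float)
        b,W=srt(b,c,z); out[nm]=b
        r=cv2.minAreaRect(W.astype(np.float32)*1000)
        d=np.array([(W[2]+W[3])/2,(W[0]+W[1])/2]) # mean low/high? 
        print(k,nm,'thr',t,'ctr',np.round(W.mean(0),4),'sides',np.round(np.linalg.norm(W-np.roll(W,1,0),axis=1)*1000),'rect',np.round(r[0]),np.round(r[1]),round(r[2],1))
    P=[tri(T,a,S,b) for a,b in zip(out['t'],out['s'])]
    C=np.mean([p[0] for p in P],0); print('  tri ctr',np.round(C,4),'z',[round(p[0][2],3) for p in P],'gap',[round(p[1],3) for p in P])
a=[]
for c,m,w in((T,ct,(305,340,205,232)),(S,cs_,(285,318,252,285))):
    q=big(m,w);r=cv2.boundingRect(q);(u,v),rad=cv2.minEnclosingCircle(q);a.append((u,v));print('ring',r,u,v,rad,onz(c,u,v,.017))
print('ring tri',tri(T,a[0],S,a[1]))
# mat: grey-blue
m=cv2.inRange(ht,(90,30,40),(125,120,130));m=cv2.morphologyEx(m,cv2.MORPH_CLOSE,np.ones((9,9)))
q=big(m,(195,470,190,345));b=cv2.minAreaRect(q);B=cv2.boxPoints(b);W=np.array([onz(T,*p,.003)[:2] for p in B]);print('mat',b,W,W.mean(0),np.linalg.norm(W-np.roll(W,1,0),axis=1))
cv2.imwrite('pics/crop.png',np.hstack([cv2.resize(it[225:315,465:550],None,fx=4,fy=4,interpolation=2),cv2.resize(is_[130:195,170:255],None,fx=5,fy=5,interpolation=2)[:325].copy()] if 0 else [cv2.resize(it[225:315,465:550],(400,424),interpolation=2),cv2.resize(is_[130:195,170:250],(400,424),interpolation=2)]))
E
python3 m.py
```

```text
V top mat/case [103  25  71] [170  10 148] [ 21  34 149] scene [105  10 102] [  0  16 173] [ 34  12 143] [ 8 11 92]
L t thr 110.0 ctr [0.4807 0.1828] sides [ 59. 119.  59. 107.] rect [483. 184.] [119.  59.] 16.2
L s thr 165 ctr [0.4802 0.1821] sides [ 56. 114.  54.  97.] rect [477. 181.] [114.  54.] 15.6
  tri ctr [0.4805 0.1826 0.0437] z [np.float64(0.046), np.float64(0.051), np.float64(0.043), np.float64(0.035)] gap [np.float64(0.003), np.float64(0.004), np.float64(0.003), np.float64(0.005)]
M t thr 114.0 ctr [ 0.4677 -0.0023] sides [ 57. 100.  59. 119.] rect [472.  -1.] [119.  57.] 17.6
M s thr 165 ctr [ 0.4693 -0.0029] sides [ 59.  92.  54. 112.] rect [464.  -4.] [114.  54.] 17.2
  tri ctr [ 0.4681 -0.0032  0.0423] z [np.float64(0.031), np.float64(0.037), np.float64(0.053), np.float64(0.048)] gap [np.float64(0.004), np.float64(0.003), np.float64(0.001), np.float64(0.0)]
R t thr 112.0 ctr [ 0.4801 -0.1927] sides [ 58. 105.  59. 115.] rect [ 482. -192.] [115.  59.] 14.6
R s thr 165 ctr [ 0.4818 -0.1923] sides [ 58. 109.  62. 107.] rect [ 482. -191.] [135.  55.] 12.5
  tri ctr [ 0.4806 -0.1935  0.0417] z [np.float64(0.032), np.float64(0.03), np.float64(0.056), np.float64(0.05)] gap [np.float64(0.003), np.float64(0.008), np.float64(0.005), np.float64(0.002)]
ring (313, 210, 17, 17) 321.0987243652344 217.83758544921875 8.428020477294922 [0.6175795  0.01421403 0.017     ]
ring (292, 259, 19, 20) 301.40264892578125 267.9424743652344 10.291732788085938 [0.62024961 0.01548761 0.017     ]
ring tri (array([0.61827284, 0.01401305, 0.01440475]), np.float64(0.0006523372785331884))
mat ((330.3302001953125, 267.5943603515625), (125.44670867919922, 248.28717041015625), 87.51044464111328) [[ 0.64085608  0.29498276]
 [ 0.6617584  -0.29491845]
 [ 0.36787399 -0.29671983]
 [ 0.34539062  0.27497371]] [ 0.50396977 -0.00542045] [0.2961422  0.59027141 0.29388993 0.57213549]
```

View pics/crop.png

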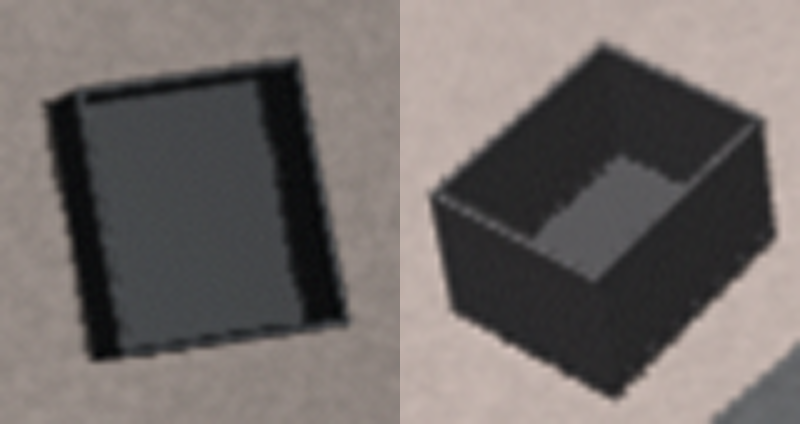

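```bash
cat >> m.py <<'E'
print('-----')
for k in wt:
    u0,u1,v0,v1=wt[k];g=it.max(2);m=((g>112)*255).astype(np.uint8);m=cv2.morphologyEx(m,cv2.MORPH_CLOSE,np.ones((5,5)));m=cv2.morphologyEx(m,cv2.MORPH_OPEN,np.ones((9,9)))
    q=big(m,wt[k]).reshape(-1,2);W=np.array([onz(T,*p,.043)[:2] for p in q],np.float32)*1000
    r=cv2.minAreaRect(W);M=cv2.moments(W.reshape(-1,1,2));print(k,r,'centroid',M['m10']/M['m00'],M['m01']/M['m00'],'mom ang',np.degrees(.5*np.arctan2(2*M['mu11'],M['mu20']-M['mu02'])))
t=[(82,93),(298,60),(348,322),(120,350)];s=[(602,43),(762,118),(597,280),(435,193)]
t=[(465+a/4.706,225+b/4.711) for a,b in t];s=[(170+a/5,130+b/6.523) for a,b in s]
wtp=np.array([onz(T,*p,.055) for p in t]);wsp=np.array([onz(S,*p,.055) for p in s])
print('box',np.round(wtp,3),wtp.mean(0),np.round(wsp,3),wsp.mean(0))
E
python3 m.py | sed -n '/-----/,$p'
cat > p.py <<'E'
from h import *
pk,pl=[(213,0)],0
E
rm p.py
```

```text
-----
L ((480.61492919921875, 182.71392822265625), (112.27104949951172, 57.619022369384766), 15.317255020141602) centroid 479.2415875545659 182.01691130963636 mom ang 14.562309253178224
M ((467.77734375, -2.6171302795410156), (110.9100112915039, 57.36875534057617), 17.895597457885742) centroid 466.73870531436137 -3.1351167298029856 mom ang 17.01831199356959
R ((480.0444641113281, -192.69566345214844), (110.33485412597656, 57.66047668457031), 14.377086639404297) centroid 479.0106131923651 -192.97670451624361 mom ang 14.275444900830877
box [[ 0.546 -0.35   0.055]
 [ 0.561 -0.454  0.055]
 [ 0.436 -0.47   0.055]
 [ 0.424 -0.362  0.055]] [ 0.49165284 -0.40882639  0.055     ] [[ 0.308 -0.301  0.055]
 [ 0.297 -0.201  0.055]
 [ 0.43  -0.192  0.055]
 [ 0.439 -0.293  0.055]] [ 0.36857013 -0.24675849  0.055     ]
```

```bash
cat >> m.py <<'E'
s=[(202,43),(362,118),(197,280),(35,193)]
s=[(170+a/5,130+b/6.523) for a,b in s]
o=[2,3,0,1]
wsp=np.array([onz(S,*p,.055) for p in s]);print('SB',np.round(wsp,3),wsp.mean(0))
for i in range(4):
    j=min(range(4),key=lambda j:np.linalg.norm(wtp[i]-wsp[j])); P,g=tri(T,t[i],S,s[j]); print(np.round(P,3),round(float(g),4))
E
python3 m.py | sed -n '/^SB/,$p'
```

```text
SB [[ 0.442 -0.465  0.055]
 [ 0.426 -0.359  0.055]
 [ 0.552 -0.341  0.055]
 [ 0.565 -0.447  0.055]] [ 0.49622541 -0.40293118  0.055     ]
[ 0.546 -0.351  0.048] 0.002
[ 0.561 -0.455  0.05 ] 0.0014
[ 0.436 -0.472  0.05 ] 0.0003
[ 0.424 -0.363  0.052] 0.0003
```

Careful with the scale: shifts go in shares of 80 cm and turns go in shares of 90 degrees. That gives: -54.7 cm is -0.6838, 34.4 cm is 0.43, 30 degrees is 0.3333.

Emit:
carry_out([
  [0.43,-0.6838,-0.125,0.3333,7],
  [0.43,-0.6838,-0.125,0.3333,7],
  [0.43,-0.6838,-0.125,0.3333,7],
  [0.43,-0.6838,-0.125,0.3333,7],
  [0.43,-0.6838,-0.125,0.3333,7],
  [0.43,-0.6838,-0.125,0.3333,7],
  [0.43,-0.6838,-0.125,0.3333,7],
  [0.43,-0.6838,-0.125,0.3333,7],
  [0.43,-0.6838,-0.125,0.3333,7],
  [0.43,-0.6838,-0.125,0.3333,7],
  [0.43,-0.6838,-0.125,0.3333,7],
  [0.43,-0.6838,-0.125,0.3333,7],
], force=25)

```text
time: 1.1
eef_pos: [0.5335, 0.1481, 0.1717]
eef_rot: [-0.0, -0.035, 0.999, 0.0]
force: [0.6, 0.7, -0.4]
finger_gap: 0.805
grasp_force: 0.0
```

Scaled: -12.9 cm is -0.1613, 8.1 cm is 0.1013.

Emit:
carry_out([
  [0.1013,-0.1613,-0.025,0,7],
  [0.1013,-0.1613,-0.05,0,7],
  [0.1013,-0.1613,-0.0625,0,7],
  [0.1013,-0.1613,-0.0625,0,7],
  [0.1013,-0.1613,-0.0625,0,7],
  [0.1013,-0.1613,-0.0625,0,7],
  [0.1013,-0.1613,-0.0625,0,7],
  [0.1013,-0.1613,-0.0625,0,7],
])

```text
time: 1.77
eef_pos: [0.6138, 0.022, 0.1227]
eef_rot: [0.0, -0.035, 0.999, 0.0]
force: [0.3, -0.0, 0.9]
finger_gap: 0.806
grasp_force: 0.0
```

Run:
```python
from h import *
c=capture('wrist');cv2.imwrite('pics/w1.png',c['image']);o=observe();print(o['eef_pos'],o['eef_rot'],o['moment'],o['force'])
hsv=cv2.cvtColor(c['image'],cv2.COLOR_BGR2HSV);m=cv2.inRange(hsv,(3,110,60),(20,255,255))
q=max(cv2.findContours(m,0,2)[0],key=cv2.contourArea);(u,v),r=cv2.minEnclosingCircle(q);print(u,v,r,onz(c,u,v,.014),onz(c,u,v,.025),np.round(c['cam_to_world'],3))
```

```text
[0.61392032 0.02223916 0.12302886] [ 4.28240015e-04 -3.56593085e-02  9.99363911e-01  5.39568797e-05] [ 0.03348747  0.06048055 -0.01679388] [-0.24577006  0.52400709  0.27441416]
306.10260009765625 244.51303100585938 31.75322151184082 [0.61954871 0.01334749 0.014     ] [0.61608291 0.01352274 0.025     ] [[-0.069  0.961  0.267  0.542]
 [ 0.998  0.067  0.018  0.017]
 [-0.     0.268 -0.963  0.259]
 [ 0.     0.     0.     1.   ]]
```

View pics/w1.png

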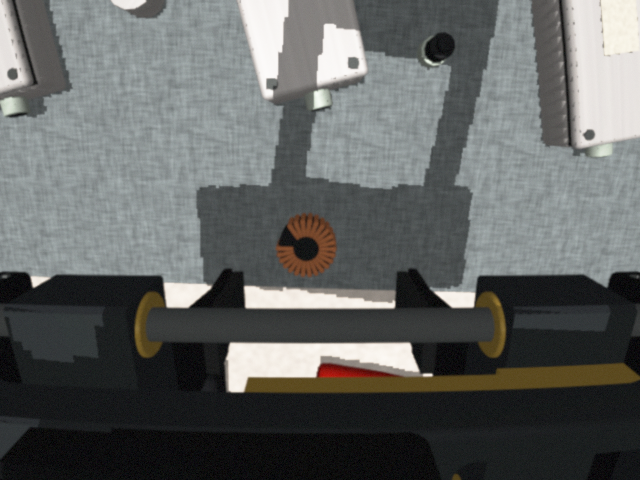

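The wrist view confirms the ring at (306,245), under and slightly right of the jaws. The middle case's socket (318,98) is well clear of it.

Scaled: -9.1 cm is -0.1138, -8 cm is -0.1.

Emit:
carry_out([
  [0.005,-0.0113,-0.0375,0,7],
  [0.005,-0.0113,-0.075,0,7],
  [0.005,-0.0113,-0.1,0,7],
  [0.005,-0.0113,-0.1138,0,7],
  [0.005,-0.0113,-0.1138,0,7],
  [0.005,-0.0113,-0.1138,0,3],
  [0.005,-0.0113,-0.1138,0,3],
  [0.005,-0.0113,-0.1138,0,3],
  [0.005,-0.0113,-0.1138,0,3],
  [0.005,-0.0113,-0.1138,0,3],
  [0.005,-0.0113,-0.1138,0,3],
])

```text
time: 2.73
eef_pos: [0.6183, 0.0121, 0.0319]
eef_rot: [0.0, -0.035, 0.999, 0.0]
force: [-1.1, 1.0, 2.7]
finger_gap: 0.453
grasp_force: 25.0
```

Scaled: -38 cm is -0.475, -34 cm is -0.425.

Emit:
carry_out([
  [0,0,0.0375,0,3],
  [0,0,0.0875,0,3],
  [-0.0125,-0.025,0.125,0,3],
  [-0.0275,-0.075,0.1375,0,3],
  [-0.0425,-0.125,0.1375,0,3],
  [-0.0563,-0.175,0.1375,0,3],
  [-0.0713,-0.225,0.1375,0,3],
  [-0.0863,-0.275,0.1375,0,3],
  [-0.1013,-0.325,0.1375,0,3],
  [-0.1163,-0.375,0.1375,0,3],
  [-0.13,-0.425,0.1375,0,3],
  [-0.145,-0.475,0.1375,0,3],
])

```text
time: 3.73
eef_pos: [0.5012, -0.3683, 0.141]
eef_rot: [-0.0, -0.035, 0.999, 0.0]
force: [1.5, -1.3, -1.9]
finger_gap: 0.453
grasp_force: 25.0
```

Scaled: -10 cm is -0.125, -8.5 cm is -0.1063.

Emit:
carry_out([
  [-0.0113,-0.0488,-0.025,0,3],
  [-0.0113,-0.0488,-0.05,0,3],
  [-0.0113,-0.0488,-0.0813,0,3],
  [-0.0113,-0.0488,-0.1063,0,3],
  [-0.0113,-0.0488,-0.125,0,3],
  [-0.0113,-0.0488,-0.125,0,3],
  [-0.0113,-0.0488,-0.125,0,5.6],
  [-0.0113,-0.0488,-0.125,0,5.6],
  [-0.0113,-0.0488,-0.125,0,5.6],
  [-0.0113,-0.0488,-0.0875,0,5.6],
  [-0.0113,-0.0488,-0.0375,0,5.6],
  [-0.0113,-0.0488,0.0125,0,5.6],
])

```text
time: 4.73
eef_pos: [0.4934, -0.4052, 0.1532]
eef_rot: [-0.0, -0.035, 0.999, 0.0]
force: [1.4, -1.1, 0.2]
finger_gap: 0.641
grasp_force: 0.0
```

Run:
```python
from h import *
o=observe();print(o['time'],o['eef_pos'],o['finger_gap'])
c=capture('scene');cv2.imwrite('pics/s2.png',cv2.resize(c['image'][120:300,160:480],(640,360)))
```

```text
4.7333 [ 0.49338239 -0.4052454   0.15321673] 0.6409082693459176
```

View pics/s2.png

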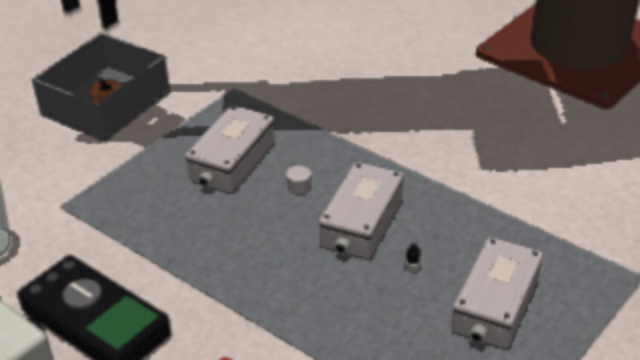

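The transformer lies in the reject box, at about (105,90) in the crop, and the jaws are empty. Next is the left case.

Scaled: 49.2 cm is 0.615, 45.1 cm is 0.5638, 11 degrees is 0.1222.

Emit:
carry_out([
  [-0.0013,0.0513,0,0.0111,8.7],
  [-0.0025,0.1025,0,0.0222,8.7],
  [-0.0038,0.1538,0,0.0333,8.7],
  [-0.005,0.205,0,0.0444,8.7],
  [-0.0063,0.2563,0,0.0556,8.7],
  [-0.0075,0.3075,0,0.0667,8.7],
  [-0.0088,0.3588,0,0.0778,8.7],
  [-0.01,0.41,0,0.0889,8.7],
  [-0.0113,0.4613,0,0.1,8.7],
  [-0.0125,0.5125,0,0.1111,8.7],
  [-0.0138,0.5638,0,0.1222,8.7],
  [-0.015,0.615,0,0.1222,8.7],
])

```text
time: 5.78
eef_pos: [0.4823, 0.0885, 0.1535]
eef_rot: [0.002, -0.131, 0.991, -0.0]
force: [0.2, 0.5, 0.1]
finger_gap: 1.001
grasp_force: 0.0
```

Scaled: 9.6 cm is 0.12, 7.5 cm is 0.0938.

Emit:
carry_out([
  [-0.0013,0.05,0,0,8.7],
  [-0.0013,0.0938,0,0,8.7],
  [-0.0013,0.12,-0.025,0,8.7],
  [-0.0013,0.12,-0.05,0,8.7],
  [-0.0013,0.12,-0.05,0,8.7],
  [-0.0013,0.12,-0.05,0,8.7],
  [-0.0013,0.12,-0.05,0,8.7],
])

```text
time: 6.37
eef_pos: [0.4814, 0.1822, 0.1129]
eef_rot: [0.001, -0.13, 0.991, 0.0]
force: [-1.0, -0.1, 1.0]
finger_gap: 0.999
grasp_force: 0.0
```

Run:
```python
from h import *
c=capture('wrist');cv2.imwrite('pics/w2.png',c['image']);o=observe();print(o['time'],o['eef_pos'],o['eef_rot'],o['finger_gap'])
```

```text
6.4167 [0.48175876 0.18200479 0.11317029] [ 1.47992776e-03 -1.30080195e-01  9.91502370e-01  5.32796287e-05] 0.9998562754783005
```

View pics/w2.png

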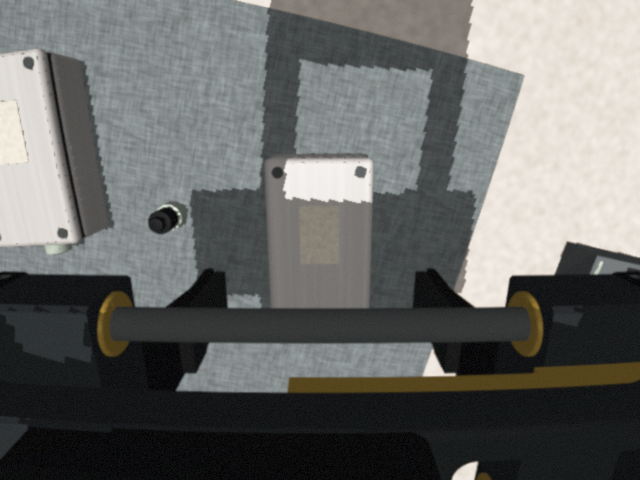

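The case is centred between the jaws, with edges at columns 265–372 parallel to the fingers; the plug at (165,218) is clear.

Scaled: -8 cm is -0.1, -7.3 cm is -0.0913.

Emit:
carry_out([
  [0,0,-0.0375,0,8.7],
  [0,0,-0.0688,0,8.7],
  [0,0,-0.0913,0,8.7],
  [0,0,-0.1,0,8.7],
  [0,0,-0.1,0,8.7],
  [0,0,-0.1,0,5],
  [0,0,-0.1,0,5],
  [0,0,-0.1,0,5],
  [0,0,-0.1,0,5],
  [0,0,-0.1,0,5],
  [0,0,-0.1,0,5],
], force=45)

```text
time: 7.33
eef_pos: [0.4811, 0.1824, 0.0321]
eef_rot: [0.001, -0.131, 0.991, -0.0]
force: [-1.1, -1.3, 4.2]
finger_gap: 0.687
grasp_force: 45.0
```

Scaled: 8 cm is 0.1, 6.5 cm is 0.0813.

Emit:
carry_out([
  [0,0,0.0188,0,5],
  [0,0,0.05,0,5],
  [0,0,0.0813,0,5],
  [0,0,0.1,0,5],
  [0,0,0.1,0,5],
  [0,0,0.1,0,5],
  [0,0,0.1,0,5],
  [0,0,0.1,0,5],
  [0,0,0.1,0,5],
  [0,0,0.1,0,5],
])

```text
time: 8.17
eef_pos: [0.4796, 0.1822, 0.1099]
eef_rot: [-0.001, -0.131, 0.991, -0.0]
force: [-0.8, -1.3, -3.1]
finger_gap: 0.686
grasp_force: 45.0
```

```bash
cat > mo.py <<'E'
from h import *
import sys
def avg(n=10):
    R=[]
    for _ in range(n):
        capture('wrist'); o=observe(); R.append(np.r_[o['moment'],o['force']])
    R=np.array(R); n_=o['eef_rot']; a=2*np.arctan2(n_[2],n_[1])-np.pi/2
    y=np.array([np.cos(a),np.sin(a)]); y*=np.sign(y[1])
    m=R[:,:2]@y; print(round(o['time'],2),'pos',np.round(o['eef_pos'],4),'gap',round(o['finger_gap'],3),'My %.4f +- %.4f'%(m.mean(),m.std()/len(m)**.5),'trend',np.round([m[:len(m)//2].mean(),m[len(m)//2:].mean()],3),'F',np.round(R[:,3:].mean(0),2),'angle',round(np.degrees(a),1))
avg(int(sys.argv[1]))
E
python3 mo.py 10
```

```text
8.67 pos [0.4805 0.1824 0.1113] gap 0.688 My 0.0018 +- 0.0106 trend [-0.005  0.009] F [-0.18  0.04 -3.78] angle 105.0
```

Emit:
carry_out([
  [0.01,0.0025,0,0,5],
  [0.03,0.0075,0,0,5],
  [0.065,0.0175,0,0,5],
  [0.115,0.0313,0,0,5],
  [0.115,0.0313,0,0,5],
  [0.115,0.0313,0,0,5],
  [0.115,0.0313,0,0,5],
  [0.115,0.0313,0,0,5],
  [0.115,0.0313,0,0,5],
  [0.115,0.0313,0,0,5],
  [0.115,0.0313,0,0,5],
  [0.115,0.0313,0,0,5],
])

```text
time: 9.67
eef_pos: [0.5723, 0.2074, 0.1119]
eef_rot: [0.0, -0.131, 0.991, 0.0]
force: [1.0, -0.1, -3.3]
finger_gap: 0.686
grasp_force: 45.0
```

```bash
python3 mo.py 14
```

```text
10.37 pos [0.5724 0.2074 0.1112] gap 0.686 My 0.0066 +- 0.0079 trend [0.004 0.009] F [ 0.05 -0.06 -3.8 ] angle 105.0
```

Scaled: -9.2 cm is -0.115, -5.2 cm is -0.065.

Emit:
carry_out([
  [-0.01,-0.0025,0,0,5],
  [-0.03,-0.0075,0,0,5],
  [-0.065,-0.0175,0,0,5],
  [-0.115,-0.0313,0,0,5],
  [-0.115,-0.0313,0,0,5],
  [-0.115,-0.0313,0,0,5],
  [-0.115,-0.0313,0,0,5],
  [-0.115,-0.0313,0,0,5],
  [-0.115,-0.0313,0,0,5],
  [-0.115,-0.0313,0,0,5],
  [-0.115,-0.0313,0,0,5],
  [-0.115,-0.0313,0,0,5],
])

```text
time: 11.37
eef_pos: [0.4808, 0.1824, 0.1112]
eef_rot: [-0.0, -0.131, 0.991, -0.0]
force: [-0.0, -0.3, -3.6]
finger_gap: 0.686
grasp_force: 45.0
```

```bash
python3 mo.py 14
```

```text
12.07 pos [0.4804 0.1824 0.1113] gap 0.687 My 0.0085 +- 0.0087 trend [0.012 0.005] F [-0.13 -0.08 -3.8 ] angle 105.0
```

My about the case's y axis did not change (0.007 against 0.009 N m), and 0.38 kg is within the quiet range, so the left case is quiet. I'll put it back and go to the middle one.

Scaled: -8 cm is -0.1, -7.5 cm is -0.0938.

Emit:
carry_out([
  [0,0,-0.025,0,5],
  [0,0,-0.0563,0,5],
  [0,0,-0.0813,0,5],
  [0,0,-0.0938,0,5],
  [0,0,-0.1,0,5],
  [0,0,-0.1,0,5],
  [0,0,-0.1,0,5],
  [0,0,-0.1,0,8.7],
  [0,0,-0.1,0,8.7],
  [0,0,-0.1,0,8.7],
  [0,0,-0.1,0,8.7],
  [0,0,-0.0813,0,8.7],
])

```text
time: 13.07
eef_pos: [0.4784, 0.1819, 0.0442]
eef_rot: [-0.002, -0.13, 0.991, -0.0]
force: [-0.5, -1.0, -0.2]
finger_gap: 0.96
grasp_force: 0.0
```

Scaled: -18.5 cm is -0.2313, -16 cm is -0.2, 2.5 degrees is 0.0278.

Emit:
carry_out([
  [0,0,0.0438,0,8.7],
  [0,0,0.0813,0,8.7],
  [-0.0025,-0.05,0.0813,0.0111,8.7],
  [-0.0063,-0.1,0.0813,0.0222,8.7],
  [-0.01,-0.15,0.0813,0.0278,8.7],
  [-0.0138,-0.2,0.0813,0.0278,8.7],
  [-0.0163,-0.2313,0.0813,0.0278,8.7],
  [-0.0163,-0.2313,0.0813,0.0278,8.7],
  [-0.0163,-0.2313,0.0813,0.0278,8.7],
  [-0.0163,-0.2313,0.0813,0.0278,8.7],
  [-0.0163,-0.2313,0.0813,0.0278,8.7],
])

```text
time: 13.98
eef_pos: [0.4675, -0.0017, 0.1113]
eef_rot: [0.0, -0.153, 0.988, 0.0]
force: [-0.1, 0.0, 0.3]
finger_gap: 0.997
grasp_force: 0.0
```

Run:
```python
from h import *
c=capture('wrist');d=capture('scene')
cv2.imwrite('pics/w3.png',cv2.resize(np.hstack([c['image'],d['image']]),(800,300)))
o=observe();print(o['time'],o['eef_pos'],o['eef_rot'],o['finger_gap'])
```

```text
14.0833 [ 0.46749175 -0.00149099  0.1112059 ] [-3.74641657e-05 -1.53030668e-01  9.88221433e-01  1.14046527e-04] 0.9982398023244056
```

View pics/w3.png

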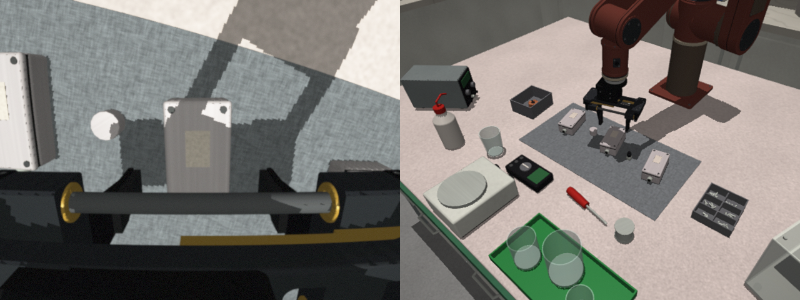

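The left case is standing on the mat. The middle case sits between the jaws, columns 165–229 of the left half, and is aligned with them. Next I grasp, lift and shake it.

Scaled: -7.9 cm is -0.0988, -7.2 cm is -0.09.

Emit:
carry_out([
  [0,0,-0.0375,0,8.7],
  [0,0,-0.0688,0,8.7],
  [0,0,-0.09,0,8.7],
  [0,0,-0.0988,0,8.7],
  [0,0,-0.0988,0,8.7],
  [0,0,-0.0988,0,5],
  [0,0,-0.0988,0,5],
  [0,0,-0.0988,0,5],
  [0,0,-0.0988,0,5],
  [0,0,-0.0988,0,5],
  [0,0,-0.0988,0,5],
])

```text
time: 15.0
eef_pos: [0.4682, -0.0029, 0.0331]
eef_rot: [0.001, -0.152, 0.988, -0.0]
force: [-0.8, 0.3, 4.1]
finger_gap: 0.686
grasp_force: 45.0
```

Scaled: 8 cm is 0.1, 6.5 cm is 0.0813.

Emit:
carry_out([
  [0,0,0.0188,0,5],
  [0,0,0.05,0,5],
  [0,0,0.0813,0,5],
  [0,0,0.1,0,5],
  [0,0,0.1,0,5],
  [0,0,0.1,0,5],
  [0,0,0.1,0,5],
  [0,0,0.1,0,5],
  [0,0,0.1,0,5],
  [0,0,0.1,0,5],
])

```text
time: 15.83
eef_pos: [0.4666, -0.0025, 0.111]
eef_rot: [-0.001, -0.152, 0.988, 0.0]
force: [-1.0, -0.2, -2.9]
finger_gap: 0.684
grasp_force: 45.0
```

Scaled: 9.1 cm is 0.1138, 2.9 cm is 0.0363.

Emit:
carry_out([
  [0.01,0.0025,0,0,5],
  [0.03,0.0088,0,0,5],
  [0.065,0.02,0,0,5],
  [0.1138,0.0363,0,0,5],
  [0.1138,0.0363,0,0,5],
  [0.1138,0.0363,0,0,5],
  [0.1138,0.0363,0,0,5],
  [0.1138,0.0363,0,0,5],
  [0.1138,0.0363,0,0,5],
  [0.1138,0.0363,0,0,5],
  [0.1138,0.0363,0,0,5],
  [0.1138,0.0363,0,0,5],
])

```text
time: 16.83
eef_pos: [0.5583, 0.0262, 0.1127]
eef_rot: [0.0, -0.152, 0.988, -0.0]
force: [-0.2, -0.3, -2.5]
finger_gap: 0.685
grasp_force: 45.0
```

```bash
python3 mo.py 14
```

```text
17.53 pos [0.5585 0.0264 0.1123] gap 0.687 My -0.0055 +- 0.0059 trend [-0.01  -0.001] F [ 0.06  0.02 -3.19] angle 107.5
```

Scaled: -9.1 cm is -0.1138, -5.2 cm is -0.065.

Emit:
carry_out([
  [-0.01,-0.0025,0,0,5],
  [-0.03,-0.0088,0,0,5],
  [-0.065,-0.02,0,0,5],
  [-0.1138,-0.0363,0,0,5],
  [-0.1138,-0.0363,0,0,5],
  [-0.1138,-0.0363,0,0,5],
  [-0.1138,-0.0363,0,0,5],
  [-0.1138,-0.0363,0,0,5],
  [-0.1138,-0.0363,0,0,5],
  [-0.1138,-0.0363,0,0,5],
  [-0.1138,-0.0363,0,0,5],
  [-0.1138,-0.0363,0,0,5],
])

```text
time: 18.53
eef_pos: [0.4678, -0.0025, 0.1122]
eef_rot: [-0.0, -0.152, 0.988, 0.0]
force: [0.3, -0.3, -3.0]
finger_gap: 0.687
grasp_force: 45.0
```

```bash
python3 mo.py 14
```

```text
19.23 pos [ 0.4675 -0.0026  0.1123] gap 0.685 My -0.0058 +- 0.0076 trend [-0.012  0.001] F [-0.1  -0.1  -3.23] angle 107.5
```

The middle case is quiet too: no moment change, and 0.32 kg. I'll put it back and go to the right one.

Scaled: -8 cm is -0.1, -7.5 cm is -0.0938.

Emit:
carry_out([
  [0,0,-0.025,0,5],
  [0,0,-0.0563,0,5],
  [0,0,-0.0813,0,5],
  [0,0,-0.0938,0,5],
  [0,0,-0.1,0,5],
  [0,0,-0.1,0,5],
  [0,0,-0.1,0,5],
  [0,0,-0.1,0,8.7],
  [0,0,-0.1,0,8.7],
  [0,0,-0.1,0,8.7],
  [0,0,-0.1,0,8.7],
  [0,0,-0.0813,0,8.7],
])

```text
time: 20.23
eef_pos: [0.4654, -0.0023, 0.0453]
eef_rot: [-0.002, -0.152, 0.988, 0.001]
force: [-0.1, -0.4, -0.8]
finger_gap: 0.957
grasp_force: 0.0
```

Scaled: -19 cm is -0.2375, -16 cm is -0.2, -3 degrees is -0.0333.

Emit:
carry_out([
  [0,0,0.0438,0,8.7],
  [0,0,0.0813,0,8.7],
  [0.0025,-0.05,0.0813,-0.0111,8.7],
  [0.0063,-0.1,0.0813,-0.0222,8.7],
  [0.01,-0.15,0.0813,-0.0333,8.7],
  [0.0138,-0.2,0.0813,-0.0333,8.7],
  [0.0163,-0.2375,0.0813,-0.0333,8.7],
  [0.0163,-0.2375,0.0813,-0.0333,8.7],
  [0.0163,-0.2375,0.0813,-0.0333,8.7],
  [0.0163,-0.2375,0.0813,-0.0333,8.7],
  [0.0163,-0.2375,0.0813,-0.0333,8.7],
])

```text
time: 21.15
eef_pos: [0.4802, -0.1914, 0.112]
eef_rot: [-0.0, -0.127, 0.992, 0.0]
force: [0.2, 0.3, 0.1]
finger_gap: 0.997
grasp_force: 0.0
```

Run:
```python
from h import *
c=capture('wrist');d=capture('scene')
cv2.imwrite('pics/w4.png',cv2.resize(np.hstack([c['image'],d['image']]),(800,300)))
o=observe();print(o['time'],o['eef_pos'],o['eef_rot'],o['finger_gap'])
```

```text
21.25 [ 0.48036283 -0.19127994  0.11212404] [-1.64106466e-04 -1.27053890e-01  9.91895778e-01  2.20033649e-04] 1.0007746647540627
```

View pics/w4.png

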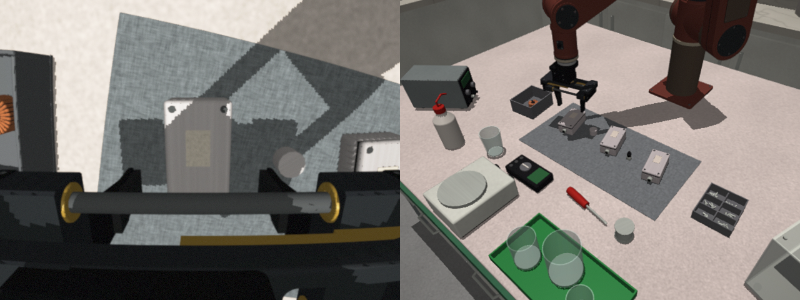

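The middle case stands on the mat. The right case is centred in the jaws, columns 165–231, and the tin at (290,163) is about 2 cm clear of the finger.

Emit:
carry_out([
  [0,0,-0.0375,0,8.7],
  [0,0,-0.0688,0,8.7],
  [0,0,-0.09,0,8.7],
  [0,0,-0.0988,0,8.7],
  [0,0,-0.0988,0,8.7],
  [0,0,-0.0988,0,5],
  [0,0,-0.0988,0,5],
  [0,0,-0.0988,0,5],
  [0,0,-0.0988,0,5],
  [0,0,-0.0988,0,5],
  [0,0,-0.0988,0,5],
])

```text
time: 22.17
eef_pos: [0.481, -0.193, 0.0341]
eef_rot: [0.001, -0.126, 0.992, -0.0]
force: [0.0, 0.9, 4.7]
finger_gap: 0.685
grasp_force: 45.0
```

Scaled: 8 cm is 0.1, 6.5 cm is 0.0813.

Emit:
carry_out([
  [0,0,0.0188,0,5],
  [0,0,0.05,0,5],
  [0,0,0.0813,0,5],
  [0,0,0.1,0,5],
  [0,0,0.1,0,5],
  [0,0,0.1,0,5],
  [0,0,0.1,0,5],
  [0,0,0.1,0,5],
  [0,0,0.1,0,5],
  [0,0,0.1,0,5],
])

```text
time: 23.0
eef_pos: [0.4797, -0.1922, 0.1119]
eef_rot: [-0.001, -0.126, 0.992, 0.001]
force: [0.8, 0.4, -4.3]
finger_gap: 0.687
grasp_force: 45.0
```

Scaled: 9.2 cm is 0.115, 5.2 cm is 0.065.

Emit:
carry_out([
  [0.01,0.0025,0,0,5],
  [0.03,0.0075,0,0,5],
  [0.065,0.0175,0,0,5],
  [0.115,0.03,0,0,5],
  [0.115,0.03,0,0,5],
  [0.115,0.03,0,0,5],
  [0.115,0.03,0,0,5],
  [0.115,0.03,0,0,5],
  [0.115,0.03,0,0,5],
  [0.115,0.03,0,0,5],
  [0.115,0.03,0,0,5],
  [0.115,0.03,0,0,5],
])

```text
time: 24.0
eef_pos: [0.5723, -0.1689, 0.1137]
eef_rot: [0.0, -0.126, 0.992, -0.0]
force: [0.7, 0.1, -4.1]
finger_gap: 0.686
grasp_force: 45.0
```

```bash
python3 mo.py 14
```

```text
24.7 pos [ 0.5725 -0.1686  0.1133] gap 0.687 My 0.0313 +- 0.0077 trend [0.033 0.03 ] F [ 0.2  -0.05 -4.36] angle 104.5
```

Scaled: -9.2 cm is -0.115, -5.2 cm is -0.065.

Emit:
carry_out([
  [-0.01,-0.0025,0,0,5],
  [-0.03,-0.0075,0,0,5],
  [-0.065,-0.0175,0,0,5],
  [-0.115,-0.03,0,0,5],
  [-0.115,-0.03,0,0,5],
  [-0.115,-0.03,0,0,5],
  [-0.115,-0.03,0,0,5],
  [-0.115,-0.03,0,0,5],
  [-0.115,-0.03,0,0,5],
  [-0.115,-0.03,0,0,5],
  [-0.115,-0.03,0,0,5],
  [-0.115,-0.03,0,0,5],
])

```text
time: 25.7
eef_pos: [0.4808, -0.1925, 0.1132]
eef_rot: [-0.0, -0.126, 0.992, 0.0]
force: [-0.0, 0.9, -4.4]
finger_gap: 0.689
grasp_force: 45.0
```

```bash
python3 mo.py 14
```

```text
26.4 pos [ 0.4804 -0.1927  0.1133] gap 0.682 My -0.0427 +- 0.0079 trend [-0.042 -0.043] F [-0.16 -0.06 -4.31] angle 104.5
```

The moment swings by 0.074 N m with the slide (0.031 to −0.043), and the weight is 0.44 kg, so the right case rattles. I'll present it.

Scaled: 24 cm is 0.3, 23 cm is 0.2875.

Emit:
carry_out([
  [0,0,0.0188,0,5],
  [0.0063,0.0038,0.05,0,5],
  [0.025,0.015,0.0813,0,5],
  [0.0563,0.0325,0.1063,0,5],
  [0.0938,0.055,0.1125,0,5],
  [0.1313,0.0763,0.1125,0,5],
  [0.1688,0.0988,0.1125,0,5],
  [0.2063,0.12,0.1125,0,5],
  [0.24,0.14,0.1125,0,5],
  [0.2688,0.1563,0.1125,0,5],
  [0.2875,0.1688,0.1125,0,5],
  [0.3,0.175,0.1125,0,5],
])

```text
time: 27.4
eef_pos: [0.7218, -0.0506, 0.2024]
eef_rot: [-0.0, -0.127, 0.992, 0.0]
force: [-0.9, -1.0, -4.0]
finger_gap: 0.688
grasp_force: 45.0
```

Emit:
carry_out([
  [0,0,0,0,5],
  [0,0,0,0,5],
  [0,0,0,0,5],
  [0,0,0,0,5],
  [0,0,0,0,5],
  [0,0,0,0,5],
  [0,0,0,0,5],
  [0,0,0,0,5],
  [0,0,0,0,5],
  [0,0,0,0,5],
  [0,0,0,0,5],
  [0,0,0,0,5],
])

```text
time: 28.4
eef_pos: [0.7204, -0.0526, 0.2032]
eef_rot: [-0.0, -0.126, 0.992, 0.0]
force: [-0.5, -0.1, -4.7]
finger_gap: 0.686
grasp_force: 45.0
```

Run:
```python
from h import *
d=capture('scene');e=capture('top')
cv2.imwrite('pics/w5.png',cv2.resize(np.hstack([d['image'],e['image']]),(800,300)))
o=observe();print(o['time'],o['eef_pos'],o['eef_rot'],o['finger_gap'],o['grasp_force'],abs(o['joint_velocities']).max())
```

```text
28.5 [ 0.72045041 -0.05259002  0.20322541] [-2.77866190e-05 -1.26214990e-01  9.92002911e-01  4.92777153e-06] 0.6865616252478602 44.99816682189703 0.002704786596463674
```

View pics/w5.png

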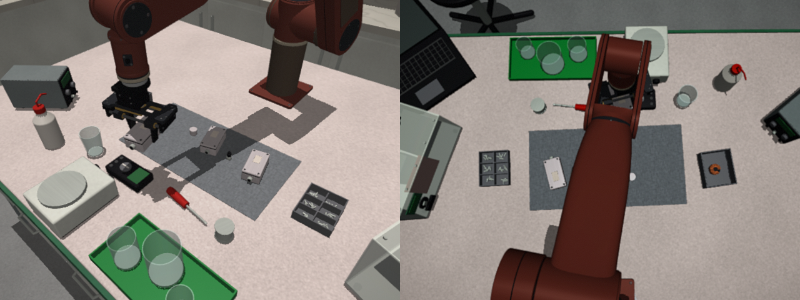

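The right case is held level beyond the far edge. The other two stand on the mat at about (255,165) and (212,140), and the ring is in the box at (715,169). Everything is in place.

```bash
python3 -c "
from plant import *
print(finish_job())"
```

```text
the job is handed in; nothing more can be done
None
```

The job is handed in, with no verdict returned: the burnt transformer is in the reject box, the left and middle cases tested quiet and stand on the mat, and the rattling right case is held level beyond the mat's far edge, about 17 cm up.

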